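# Test a squeegee spring at its marked height

### The job

Take the coil spring that stands nearer to the spring tester and stand it on the tester's round plate, over the pin, leaving the farther spring where it is. Press its cap straight down until the cap's top is level with the height pointer, hold it there about a second and read the force on the dial without going clearly below the pointer or past the end of the dial, then let it rise, and set the tally slider on the front scale to the force you read, leaving the spring on the plate.

Things in the scene. Friction and masses are not known exactly. Their poses are not given: they have to be found in the camera images.
- tester: bench spring tester, fixed: grey base 170 mm (x) by 200 mm (y), 18 mm high. Origin: centre of the underside; x to the back (away from the robot), y to the left, z up. Left: round load plate, column with height pointer behind it; back right: round dial; along the front edge: tally slider.
- seat (a point): middle of the tester's round load plate, on its upper face at the foot of the pin: plate 48 mm in diameter, 30 mm above the bench; the pin is 12 mm in diameter, 9 mm high, tapered at the top. The plate sinks 0.2 mm for each newton of load.
- mark (a point): height pointer: a level T-shaped steel finger on a column, clamped; its 30 mm crossbar is 20 mm behind the plate's axis. The point is the middle of the crossbar's upper front edge: the marked height, 82 to 98 mm above the bench. The column is 46 mm behind the plate's axis and 120 mm high.
- spring_a: upright steel coil spring, 80 mm tall, 90 g; the two look alike but may differ in stiffness. Foot ring 38 mm wide, 10 mm high, with a 16 mm hole; coil 33 mm wide; cap: flange 36 mm wide, 5 mm high, with a lifting knob 24 mm wide, 15 mm high. The cap moves straight down (36 mm), pushing back 1 N at once, more with depth, and springs back. Origin: underside centre, z up.
- spring_b: upright steel coil spring, 80 mm tall, 90 g; the two look alike but may differ in stiffness. Foot ring 38 mm wide, 10 mm high, with a 16 mm hole; coil 33 mm wide; cap: flange 36 mm wide, 5 mm high, with a lifting knob 24 mm wide, 15 mm high. The cap moves straight down (36 mm), pushing back 1 N at once, more with depth, and springs back. Origin: underside centre, z up.
- spring_a_top (a point): centre of the flat top of spring_a's cap (80 mm above its foot when free)
- spring_b_top (a point): centre of the flat top of spring_b's cap (80 mm above its foot when free)
- needle (a joint): dial hand, rad: 0.21 per newton pressed on the spring on the plate, clockwise seen from the robot; 0 (lower left) with the spring standing there unpressed, about -0.2 with the plate empty. A tick each newton, longer at even ones, longest at 0 and 10; ends at 18 N (3.78). Dial 76 mm wide, top 112 mm above the bench.
- rider (a joint): tally slider on the front scale, m from the zero (left) end: 0.007 per newton, growing to the tester's right (-y), 0 to 0.126 (18 N); ticks as on the dial. About 1.5 N of friction; stays where it is left.
- rider_grip (a point): top of the tally slider's upright black grip: 12 mm (tester's x) by 10 mm (tester's y) and 30 mm high, standing 62 mm above the bench at its top; pinch it across the tester's y
There are look-alikes about, which are no part of the job. What is shaped like the spring_a but brown or red is not meant.

How it is judged:
By the outcome, as a careful person would: the job done as asked, in the order asked, and still so for the second after the job is handed in, with the robot touching nothing.
It also fails if it takes over 54 s, if anything falls off the work surface, if the arm or the gripper's body presses on something with over 40 N, if the wrist force passes 120 N, or if a joint passes its speed limit or range.

### The arm

A 7-joint arm with a two-finger parallel gripper is mounted at the origin on a cart in front of the work surface, level with it; the furniture and walls round the work are solid. World frame = base frame: x ahead of the robot, y to its left, z up, the work surface at z = 0. Lengths are in mm, angles in rad, forces in N, time in s.
With the tool pointing down it reaches from about 425 to 800 mm from the base axis. Payload 8.3 kg.
Tool frame: the origin (TCP) lies at the very end of the fingers, on their centre line; the grasp point (between the pads) lies behind it (robot.tcp_to_grasp is the z of the grasp point in the tool frame, in mm); z points along the fingers, y is the line along which they close (so a half turn about z gives the same grasp; the last joint's range is limited). The gripper opens to 85 mm and grips with 20 to 120 N. Pads are 22 mm wide; open, the fingers measure 114 mm over their backs; the gripper's body (76 mm by 85 mm) begins 54 mm behind the grasp point. The pads swing forward as they close: fully open they stand 13 mm farther back than shut.
Start: joints at [-1.288, 0.383, 0.016, 1.37, -0.006, 1.388, -0.046], TCP at [211.791, 588.003, 231.279] pointing down, gripper open.
Joint ranges: [-2.95, 2.95], [-0.25, 2.06], [-1.52, 1.56], [0.18, 2.33], [-1.44, 4.58], [0.02, 2.06], [-3.01, 3.01]. Speed limits (rad/s): [2.39, 2.39, 3.01, 3.01, 3.14, 3.14, 3.14].

### API

Orientations are given as a unit quaternion [w, x, y, z].
In Python, from plant import robot gives the robot as it stands. The module is installed in compiled form; this text tells all that it offers.
- The arm moves only by the tool jog_arm, never from a script. Its argument "deltas" is a list that holds one entry, the list of rows, each a list of 6 numbers: the shift along the tool's x, y, z scaled (see below), then the turn, a rotation vector about the tool's x, y, z scaled (see below). A call has exactly 5 rows; each row is the pose to reach, as a shift and turn from the pose commanded when the call began, along the tool's axes at that moment; what a row does not reach only later rows make up. The controller multiplies each number of a shift by 200 mm and each number of a turn by 90 degrees. A row lasts 1/12 s, in which the tool goes at most 41.7 mm and 7.16 degrees, less where a joint would pass 70% of its speed; a pose out of reach is approached as far as the arm can. A call with a number of a shift or a turn outside -1 to 1 is refused whole. A call with a gripper value outside its range is refused whole. "grip" is the opening, from 0 (shut) to 1 (fully open), set as the call begins (left out, the last holds). The fingers move at their own pace and stop on an object; "force" is the grip in N (left out, the last holds). Time passes only in rows, so rows that repeat a pose let the fingers close, or fill a call up. It gives the time, the measured TCP pose, the force, the opening and the grip force at its end, in the units of the state.
- robot.observe(): the state, without advancing time (a new reading comes with each control period).
- robot.read_camera(name): name is "scene" or "top" or "wrist"; returns the picture (480x640x3 uint8, red, green, blue); there is no depth.
- robot.camera_params(name): a dict with "fx", "fy", "cx", "cy" (pixels), "rvec" (rotation vector, rad) and "tvec" (3), from world to camera coordinates, as OpenCV has them; the wrist camera has in their place "mount" (4x4, takes a point from camera to tool coordinates, whose origin is the TCP and whose axes are the flange's). Camera axes: x right, y down, z forward; pixel columns grow to the right and rows downward; lengths in mm; the calibration is good to about 2 mm. A picture is of the moment at which its call begins: read the wrist's pose just before it. camera_params takes no time and is no camera call.
- robot.hand_in(): hands the job in; it is judged then, once.
The state is a dict: "clock": time; "q": joint angles; "dq": joint speeds; "tau": joint torques, N m; "tcp_pos": TCP position; "ee_rot": TCP orientation; "contact_force": force on the tool from outside, world axes, zero at the start; "wrist_torque": the same for the moment, N m; "finger_gap": finger opening in mm; "grasp_force": force on a finger pad.
Only numpy, scipy, OpenCV 4.12 (cv2) and the standard library are available. Lean on these libraries where they do the work, as an engineer would, in place of code of your own. Each camera call takes 0.05 s, during which the arm holds its last target. There are 200 camera calls.

## Working session

There is one attempt and no reset: what is moved stays moved. The work goes in short steps, Python scripts to look and compute and a tool call to move; the robot and the scene stay as the last step left them, time stands still between calls to the robot, and variables do not carry over. Pictures are saved under pics/ and viewed, at most 10 in all, crops included, and the job is handed in when it is done.

Besides the shell and the picture viewer there is one more tool, called after "Request:" as a command line: name --argument value ..., lists and objects as JSON in quotes. jog_arm: Moves the arm, as the interface text tells. Its arguments: {"type":"object","properties":{"deltas":{"type":"array"},"grip":{"type":"number"},"force":{"type":"number"}},"required":["deltas"]}

```bash
mkdir -p pics; cat > h.py <<'E'
import numpy as np, cv2
from plant import robot
def cam(n):
    p=robot.camera_params(n); K=np.array([[p['fx'],0,p['cx']],[0,p['fy'],p['cy']],[0,0,1]])
    return p,K
def quat(q):
    from scipy.spatial.transform import Rotation as R
    return R.from_quat([q[1],q[2],q[3],q[0]]).as_matrix()
def pose(n,s=None):
    p,K=cam(n)
    if n=='wrist':
        T=np.eye(4);T[:3,:3]=quat(s['ee_rot']);T[:3,3]=s['tcp_pos'];W=T@np.array(p['mount'])
        return K,W[:3,:3],W[:3,3]
    R,_=cv2.Rodrigues(np.array(p['rvec'],float));t=np.array(p['tvec'],float).ravel()
    return K,R.T,-R.T@t
def ray(n,uv,z,s=None):
    K,R,c=pose(n,s); d=R@np.linalg.inv(K)@np.array([uv[0],uv[1],1.]); return c+d*(z-c[2])/d[2]
def proj(n,P,s=None):
    K,R,c=pose(n,s); q=K@(R.T@(np.array(P,float)-c)); return q[:2]/q[2]
def snap(n,f):
    im=cv2.cvtColor(robot.read_camera(n),cv2.COLOR_RGB2BGR); cv2.imwrite('pics/'+f,im); return im
E
python3 - <<'E'
from h import *
s=robot.observe(); print(s, robot.tcp_to_grasp)
a=snap('scene','s0.png');b=snap('top','t0.png');c=snap('wrist','w0.png')
for n in('scene','top'): print(n,pose(n))
print(robot.camera_params('wrist'))
E
```

```text
{'clock': 0.0, 'q': array([-1.28787558,  0.38422648,  0.01635204,  1.37118284, -0.00632021,
        1.38816871, -0.04650739]), 'dq': array([ 2.34307229e-03,  2.99149925e-04,  5.18734916e-04,  8.92548781e-04,
        3.74005482e-04, -6.00577618e-05,  7.04918780e-04]), 'tau': array([-4.03014319e-04, -6.27588701e+01,  8.44124034e-01, -3.71833563e+01,
        1.65600178e-02,  1.41325322e-02,  4.73244415e-05]), 'tcp_pos': array([211.63224532, 587.54264372, 230.27295806]), 'ee_rot': array([-1.63459881e-04,  1.72014094e-01,  9.85094012e-01, -9.54715120e-04]), 'contact_force': array([-0.24400382, -1.12728303, -0.52450709]), 'wrist_torque': array([ 0.00513405, -0.01710339, -0.00123888]), 'grasp_force': 0.0, 'finger_gap': 85.28984932366613} -18.700000000000003
scene (array([[478.21301778,   0.        , 322.43792919],
       [  0.        , 478.21301778, 234.77799246],
       [  0.        ,   0.        ,   1.        ]]), array([[ 8.42289948e-01, -3.99588949e-01,  3.61768317e-01],
       [-5.39024512e-01, -6.23822144e-01,  5.65949209e-01],
       [-4.67962333e-04, -6.71695321e-01, -7.40827360e-01
[... 168 characters left out ...]
     [  0.        ,   0.        ,   1.        ]]), array([[ 0.10361473, -0.96885551,  0.22490662],
       [-0.9946064 , -0.10199861,  0.0188254 ],
       [ 0.00470107, -0.22564415, -0.97419845]]), array([405.32941008, 185.46394738, 908.80382704]))
{'fx': 330.7851936269978, 'fy': 330.7851936269978, 'cx': 314.5720607118381, 'cy': 244.25262780613443, 'mount': array([[ 6.55186550e-04, -9.55833394e-01, -2.93908309e-01,
         7.49971097e+01],
       [ 9.99999543e-01,  4.21442490e-04,  8.58626438e-04,
        -2.92920280e-01],
       [-6.96838372e-04, -2.93908737e-01,  9.55833233e-01,
        -1.43796212e+02],
       [ 0.00000000e+00,  0.00000000e+00,  0.00000000e+00,
         1.00000000e+00]])}
```

View pics/s0.png

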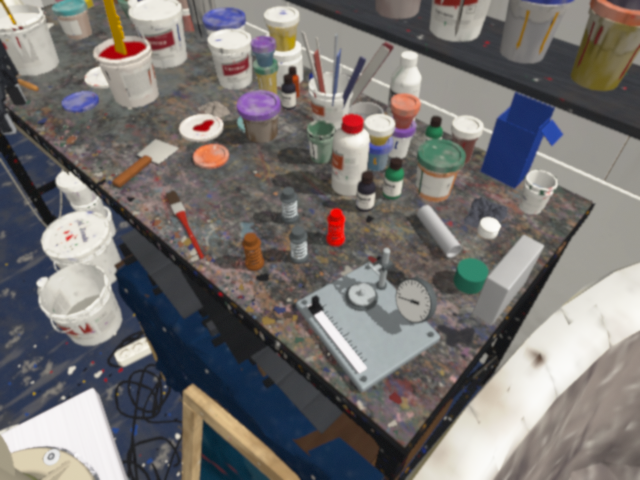

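View pics/t0.png

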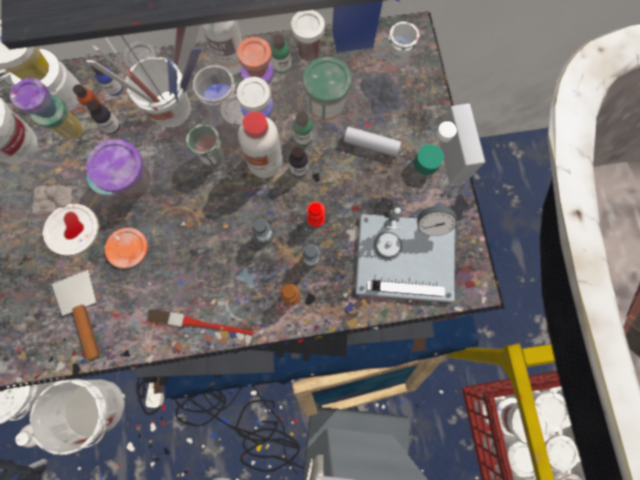

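The scene shows two grey springs: at scene px (289,205) and (299,243), which are top px (262,230) and (311,254). The red one (336,227) and brown one (252,252) are look-alikes. The tester is at top px ~(406,257). The grey spring at top (311,254) stands nearer to it. I'll confirm this in one enlarged crop.

```bash
python3 - <<'E'
from h import *
a=cv2.imread('pics/s0.png');b=cv2.imread('pics/t0.png')
A=cv2.resize(a[180:390,230:450],None,fx=1.8,fy=2.0*0.9,interpolation=3)
B=cv2.resize(b[195:310,240:470],None,fx=3.4,fy=3.4,interpolation=3)
A=cv2.resize(a[180:280,230:430],None,fx=2,fy=2,interpolation=3)
c=np.zeros((600,800,3),np.uint8);c[:B.shape[0],:B.shape[1]]=B;c[400:600,:400]=A
D=cv2.resize(a[270:370,290:450],(400,200),interpolation=3);c[400:600,400:]=D
cv2.imwrite('pics/c0.png',c)
for n,uv in (('top',(262,223)),('top',(311,247)),('scene',(289,192)),('scene',(299,229))): print(n,uv,ray(n,uv,80)[:2].round())
for uv in ((365,217),(452,218),(362,292),(448,295)): print('corner',ray('top',uv,18).round())
print('plate top/scene',ray('top',(388,245),30).round(),ray('scene',(361,296),30).round())
E
```

```text
top (262, 223) [614. 312.]
top (311, 247) [577. 212.]
scene (289, 192) [608. 310.]
scene (299, 229) [572. 211.]
corner [666. 108.  18.]
corner [683. -74.  18.]
corner [508. 102.  18.]
corner [520. -72.  18.]
plate top/scene [608.  58.  30.] [604.  51.  30.]
```

View pics/c0.png

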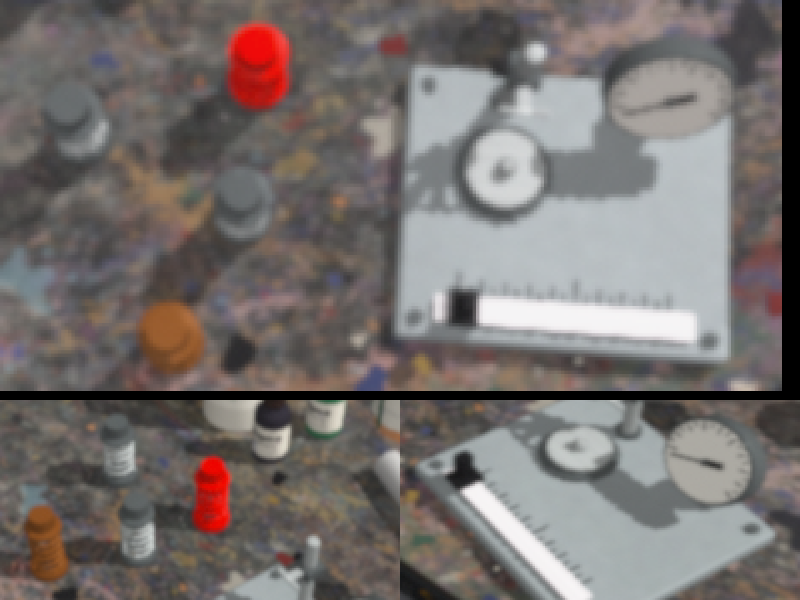

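Confirmed: grey spring at top px (311,254), crop (242,200), is nearer, about 110 mm left of the plate. The other grey one, crop (75,115), is farther. World estimate is (575,211) for the spring and (606,55) for the plate, with tester yaw about 5°. I'll set out for a position above the near spring.

```bash
cat >> h.py <<'E'
def go(t,yaw=None,s=None):
    "print tool-axis shift/200 and turn/90 to bring TCP to t with tool pointing down, tool y at yaw deg from world y"
    from scipy.spatial.transform import Rotation as R
    s=s or robot.observe(); M=quat(s['ee_rot']); d=M.T@(np.array(t,float)-s['tcp_pos'])/200
    r=np.zeros(3)
    if yaw is not None:
        a=np.radians(yaw); T=np.array([[-np.cos(a),-np.sin(a),0],[-np.sin(a),np.cos(a),0],[0,0,-1]]).T
        T=np.column_stack([[-np.cos(a),-np.sin(a),0],[-np.sin(a),np.cos(a),0],[0,0,-1]])
        r=R.from_matrix(M.T@T).as_rotvec()/(np.pi/2)
    print('t=%.2f'%s['clock'],'tcp',s['tcp_pos'].round(1),'F',s['contact_force'].round(1),'gap %.1f'%s['finger_gap'],'GO',d.round(4),r.round(4),'mm',np.linalg.norm(d)*200)
E
python3 -c "
from h import *
go((575,211,200),5)"
```

```text
t=0.15 tcp [211.7 587.7 230.5] F [ 1.2 -0.2  0.1] gap 85.5 GO [-2.3474 -1.1561  0.1542] [-1.000e-03 -2.000e-04 -2.756e-01] mm 524.2369826107974
```

Request:
jog_arm --deltas '[[[-0.93,-0.46,0,0,0,-0.275],[-0.93,-0.46,0,0,0,-0.275],[-0.93,-0.46,0,0,0,-0.275],[-0.93,-0.46,0,0,0,-0.275],[-0.93,-0.46,0,0,0,-0.275]]]'

```text
clock: 0.57
tcp_pos: [355.0, 438.3, 231.0]
ee_rot: [-0.0, -0.046, 0.999, -0.0]
contact_force: [0.9, 1.4, -0.2]
finger_gap: 85.5
grasp_force: 0.0
```

```bash
python3 -c "
from h import *
go((575,211,200),5)"
```

```text
t=0.57 tcp [355.  438.3 231. ] F [ 0.9  1.4 -0.2] gap 85.5 GO [-0.992  -1.2319  0.1551] [-0.0002 -0.0003  0.0026] mm 317.8551577609289
```

Request:
jog_arm --deltas '[[[-0.5,-0.62,0.08,0,0,0],[-0.5,-0.62,0.08,0,0,0],[-0.5,-0.62,0.08,0,0,0],[-0.5,-0.62,0.08,0,0,0],[-0.5,-0.62,0.08,0,0,0]]]'

```text
clock: 0.98
tcp_pos: [470.2, 316.4, 214.4]
ee_rot: [0.001, -0.037, 0.999, -0.002]
contact_force: [0.5, -0.2, -0.2]
finger_gap: 85.0
grasp_force: 0.0
```

Request:
jog_arm --deltas '[[[-0.49,-0.61,0.08,0,0,0],[-0.49,-0.61,0.08,0,0,0],[-0.49,-0.61,0.08,0,0,0],[-0.49,-0.61,0.08,0,0,0],[-0.49,-0.61,0.08,0,0,0]]]'

```text
clock: 1.4
tcp_pos: [576.6, 203.2, 198.0]
ee_rot: [0.0, -0.038, 0.999, -0.003]
contact_force: [-0.4, -1.3, 0.0]
finger_gap: 85.6
grasp_force: 0.0
```

```bash
python3 -c "
from h import *
s=robot.observe();im=snap('wrist','w1.png')
go((575,211,200),5)
print(proj('wrist',(575,211,80),s))"
```

```text
t=1.45 tcp [574.6 206.9 198.2] F [ 0.6  0.3 -0.2] gap 85.3 GO [-0.0034  0.0201 -0.0089] [-0.0018 -0.0005 -0.0055] mm 4.45360392572972
[324.94375722 236.72058882]
```

View pics/w1.png

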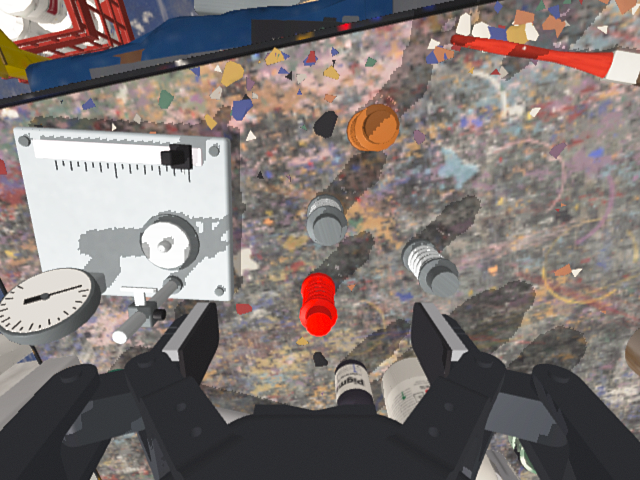

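The near grey spring's knob top is at wrist px (327,229). The plate is at (167,245), the pointer crossbar at (145,290) and the slider at (181,157). Next I'll look at the tester from above, then with the tool tilted for the pointer height.

```bash
python3 -c "
from h import *
go((590,50,200),5)"
```

```text
t=1.45 tcp [574.6 206.9 198.2] F [ 0.6  0.3 -0.2] gap 85.3 GO [-0.015  -0.7883 -0.0066] [-0.0018 -0.0005 -0.0055] mm 157.68860254145997
```

Request:
jog_arm --deltas '[[[-0.015,-0.79,0,0,0,0],[-0.015,-0.79,0,0,0,0],[-0.015,-0.79,0,0,0,0],[-0.015,-0.79,0,0,0,0],[-0.015,-0.79,0,0,0,0]]]'

```text
clock: 1.87
tcp_pos: [589.4, 45.8, 199.7]
ee_rot: [0.0, -0.038, 0.999, -0.002]
contact_force: [0.0, -1.3, 0.4]
finger_gap: 85.4
grasp_force: 0.0
```

```bash
python3 -c "
from h import *
import pickle
s=robot.observe();im=snap('wrist','w2.png'); pickle.dump(s,open('w2.pkl','wb'))
go((580,50,115),5)
b=cv2.resize(im[120:370,100:420],(800,625),interpolation=3)[:600]
a=cv2.imread('pics/w1.png'); b[:150,650:]=cv2.resize(a[195:255,297:357],(150,150),interpolation=3)
cv2.imwrite('pics/c2.png',b)"
```

```text
t=1.92 tcp [589.2  50.4 199.5] F [0.5 0.3 0.2] gap 85.6 GO [0.046  0.0023 0.4226] [-0.001  0.    -0.005] mm 85.02555532569434
```

View pics/c2.png

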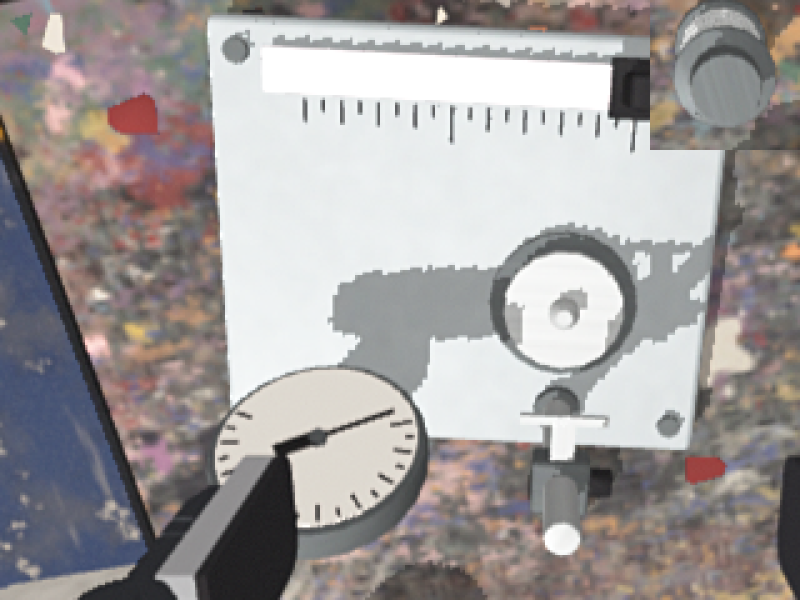

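Crop (2.5×): plate centre (565,310) → px (326,244), column top (563,538), crossbar (522–606,420). The knob disc in w1 is at ≈(327.8,231). Next is the tilted, more grazing look at the pointer.

Request:
jog_arm --deltas '[[[0.046,0.03,0.2,0,-0.333,0],[0.046,0.03,0.3,0,-0.333,0],[0.046,0.03,0.42,0,-0.333,0],[0.046,0.03,0.42,0,-0.333,0],[0.046,0.03,0.42,0,-0.333,0]]]'

```text
clock: 2.33
tcp_pos: [577.3, 63.1, 113.5]
ee_rot: [0.259, -0.044, 0.965, 0.013]
contact_force: [1.1, -1.4, -0.1]
finger_gap: 85.8
grasp_force: 0.0
```

Request:
jog_arm --deltas '[[[0,0,0,0,0,0],[0,0,0,0,0,0],[0,0,0,0,0,0],[0,0,0,0,0,0],[0,0,0,0,0,0]]]'

```text
clock: 2.75
tcp_pos: [581.7, 60.7, 117.1]
ee_rot: [0.259, -0.042, 0.965, 0.011]
contact_force: [-0.6, -0.6, 0.3]
finger_gap: 85.6
grasp_force: 0.0
```

```bash
python3 -c "
from h import *
import pickle
s=robot.observe();im=snap('wrist','w3.png'); pickle.dump(s,open('w3.pkl','wb'))
go((580,50,115),5)
s2=pickle.load(open('w2.pkl','rb'))
pl=ray('wrist',(326,244.2),30,s2);print('plate',pl, 'col',ray('wrist',(563/2.5+100,538/2.5+120),120,s2),'knob w/ drift')
for z in (82,90,98): print([ray('wrist',(u/2.5+100,420/2.5+120),z,s2).round(1) for u in (522,606)])
print('exp col top,plate,', proj('wrist',pl,s),[proj('wrist',pl+[20,1.7,z-30],s).round(1) for z in (82,90,98)])
b=cv2.resize(im[200:400,200:440],(720,600),interpolation=3);cv2.imwrite('pics/c3.png',b)"
```

```text
t=2.80 tcp [581.3  60.4 116.6] F [-0.1  1.  -0.3] gap 85.7 GO [ 0.0137 -0.0512  0.0016] [-2.000e-04  3.338e-01 -6.000e-04] mm 10.611002720012317
plate [610.52682152  58.1955487   30.        ] col [656.43244805  58.88063478 120.        ] knob w/ drift
[array([635.2,  43.9,  82. ]), array([633. ,  72.8,  82. ])]
[array([631.5,  43.8,  90. ]), array([629.4,  71.8,  90. ])]
[array([627.9,  43.7,  98. ]), array([625.7,  70.8,  98. ])]
exp col top,plate, [307.66818948 222.69688587] [array([307., 299.]), array([306.8, 309.4]), array([306.6, 320.5])]
```

View pics/c3.png

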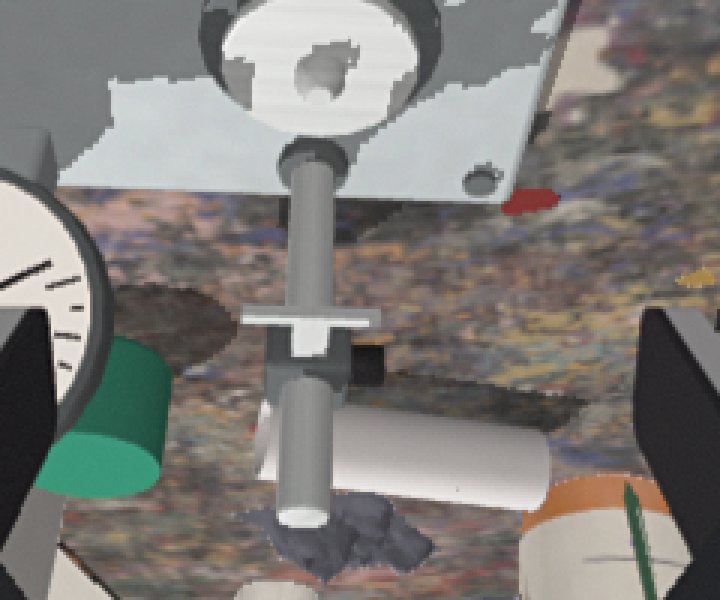

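The tilted view (crop 3× from px 200,200) shows the crossbar at crop rows 306–325, the column top at (302,517) and the plate's visible disc. I'll read row profiles for the edge and check the heights against the column top (120) and plate (30).

```bash
python3 -c "
from h import *
import pickle
s=pickle.load(open('w3.pkl','rb'));im=cv2.imread('pics/w3.png')
g=im.mean(2)
for u in (285,288,291,318,321,324): print(u,[int(v) for v in g[299:313,u]])
s2=pickle.load(open('w2.pkl','rb'));im2=cv2.imread('pics/w2.png');g2=im2.mean(2)
for u in (312,316,336,340): print('w2',u,[int(v) for v in g2[282:294,u]])
# plate disc mask both
for n,S,I,box in (('w2',s2,im2,(295,355,215,275)),('w3',s,im,(265,350,190,250))):
    hsv=I[box[2]:box[3],box[0]:box[1]]; m=(hsv.min(2)>225).astype(np.uint8)
    ys,xs=np.nonzero(m); print(n,'bright bbox',xs.min()+box[0],xs.max()+box[0],ys.min()+box[2],ys.max()+box[2])
# height via vertical ray at horizontal distance from plate along tester x
K,R,c=pose('wrist',s); print('cam',c)
e=np.array([np.cos(np.radians(4.5)),np.sin(np.radians(4.5)),0])
pl=np.array([610.5,58.2,30])
def ht(uv,off,S=s):
    K,R,c=pose('wrist',S); d=R@np.linalg.inv(K)@np.array([uv[0],uv[1],1.]); t=((pl-c)@e+off)/(d@e); return (c+d*t).round(1)
print('coltop',ht((300.7,372.3),46)); print('bar',[ht((303,v),20) for v in (302,303,304,305,306,307)])
print('col w2',ht((325.2,335.2),46,s2),'proj plate in w3',proj('wrist',pl,s))"
```

```text
285 [110, 100, 117, 143, 140, 144, 182, 227, 209, 125, 95, 98, 98, 92]
288 [113, 111, 117, 143, 141, 142, 180, 228, 210, 122, 85, 87, 90, 90]
291 [115, 111, 117, 142, 142, 144, 181, 229, 207, 107, 67, 71, 72, 74]
318 [105, 105, 104, 115, 143, 141, 145, 182, 230, 213, 138, 93, 78, 95]
321 [96, 96, 95, 110, 143, 142, 144, 183, 231, 211, 124, 101, 105, 111]
324 [94, 99, 102, 117, 143, 143, 141, 142, 140, 137, 121, 112, 119, 120]
w2 312 [239, 240, 228, 157, 202, 248, 246, 242, 231, 231, 232, 232]
w2 316 [138, 136, 133, 138, 201, 251, 247, 235, 179, 223, 238, 238]
w2 336 [231, 232, 231, 220, 155, 198, 248, 246, 242, 228, 229, 229]
w2 340 [230, 230, 231, 224, 167, 181, 252, 248, 240, 224, 229, 230]
w2 bright bbox 295 354 215 274
w3 bright bbox 275 338 199 243
cam [445.73378483  48.72831103 204.20001683]
coltop [656.6  58.3 120.4]
bar [array([630.6,  57.3,  84.4]), array([630.6,  57.3,  85.2]), array([630.6,  57.4,  86. ]), array([630.6,  57.4,  86.7]), array([630.6,  57.4,  87.5]), array([630.6,  57.4,  88.2])]
col w2 [656.6  58.9 119.8] proj plate in w3 [307.67698838 222.67041229]
```

Both views agree: crossbar upper front edge at 87.0 mm, with the column top checking at 120.4 and 119.8. The plate is at about (610.5, 57.8). Now back to the spring for a close look.

```bash
python3 -c "
from h import *
go((570,213,150),4.5)"
```

```text
t=2.80 tcp [581.3  60.4 116.6] F [-0.1  1.  -0.3] gap 85.7 GO [-0.0915  0.7651 -0.1397] [0.0013 0.3338 0.0048] mm 156.6147770631776
```

Request:
jog_arm --deltas '[[[-0.09,0.765,-0.14,0,0.334,0.005],[-0.09,0.765,-0.14,0,0.334,0.005],[-0.09,0.765,-0.14,0,0.334,0.005],[-0.09,0.765,-0.14,0,0.334,0.005],[-0.09,0.765,-0.14,0,0.334,0.005]]]'

```text
clock: 3.22
tcp_pos: [568.0, 224.4, 151.2]
ee_rot: [-0.003, -0.045, 0.999, 0.004]
contact_force: [-0.6, 2.0, -0.3]
finger_gap: 85.9
grasp_force: 0.0
```

Request:
jog_arm --deltas '[[[0,0,0,0,0,0],[0,0,0,0,0,0],[0,0,0,0,0,0],[0,0,0,0,0,0],[0,0,0,0,0,0]]]'

```text
clock: 3.63
tcp_pos: [567.6, 211.4, 148.8]
ee_rot: [-0.001, -0.039, 0.999, 0.001]
contact_force: [0.6, 0.8, 0.5]
finger_gap: 85.5
grasp_force: 0.0
```

```bash
python3 -c "
from h import *
s=robot.observe();im=snap('wrist','w4.png')
go((570,213,68),4.5)
p=proj('wrist',(570,213,80),s).astype(int);print(p)
b=im[p[1]-45:p[1]+45,p[0]-45:p[0]+45]
cv2.imwrite('pics/c4.png',cv2.resize(b,(540,540),interpolation=3));print(p-45)
for P in ((570,213,80),(570,213,65),(570,213,0)): print(proj('wrist',P,s))
"
```

```text
t=3.68 tcp [567.6 211.7 148.9] F [ 0.2  0.4 -0.2] gap 84.9 GO [-0.013   0.0049  0.4044] [ 0.0014 -0.0007 -0.0006] mm 80.92804503544532
[316 261]
[271 216]
[316.57236339 261.42957012]
[316.40757572 254.35440767]
[315.87405461 231.44766579]
```

View pics/c4.png

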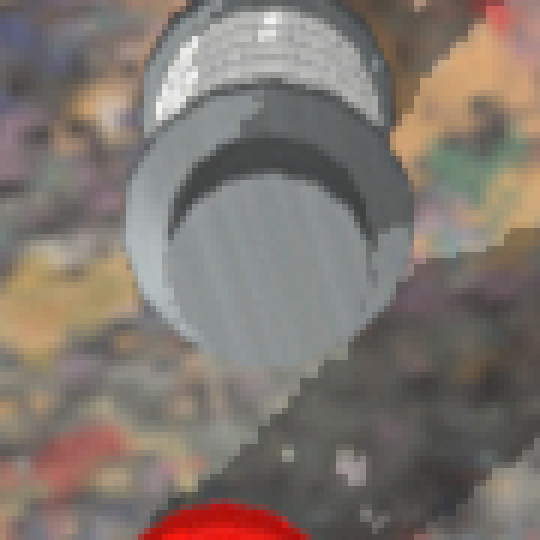

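The knob disc centre is at px (315.7,261.5) against a predicted (316.6,261.4), so the spring is at (570.0, 212.4). Descending to grip the knob.

Request:
jog_arm --deltas '[[[-0.013,0.002,0.12,0,0,0],[-0.013,0.002,0.24,0,0,0],[-0.013,0.002,0.34,0,0,0],[-0.013,0.002,0.39,0,0,0],[-0.013,0.002,0.4,0,0,0]]]'

```text
clock: 4.1
tcp_pos: [568.8, 212.5, 66.6]
ee_rot: [-0.002, -0.039, 0.999, 0.0]
contact_force: [-0.2, -0.3, -0.4]
finger_gap: 85.3
grasp_force: 0.0
```

Request:
jog_arm --deltas '[[[0,0,0,0,0,0],[0,0,0,0,0,0],[0,0,0,0,0,0],[0,0,0,0,0,0],[0,0,0,0,0,0]]]' --grip 0 --force 40

```text
clock: 4.52
tcp_pos: [570.9, 213.5, 69.5]
ee_rot: [-0.0, -0.039, 0.999, 0.001]
contact_force: [-0.5, 0.5, 0.6]
finger_gap: 25.8
grasp_force: 0.0
```

Request:
jog_arm --deltas '[[[0,0,0,0,0,0],[0,0,0,0,0,0],[0,0,0,0,0,0],[0,0,0,0,0,0],[0,0,0,0,0,0]]]'

```text
clock: 4.93
tcp_pos: [570.5, 213.3, 68.6]
ee_rot: [-0.001, -0.039, 0.999, 0.001]
contact_force: [-0.2, -0.0, 0.5]
finger_gap: 21.2
grasp_force: 39.1
```

Request:
jog_arm --deltas '[[[0,0,-0.05,0,0,0],[0,0,-0.12,0,0,0],[0,0,-0.2,0,0,0],[0,0,-0.27,0,0,0],[0,0,-0.3,0,0,0]]]'

```text
clock: 5.35
tcp_pos: [571.3, 213.3, 131.1]
ee_rot: [0.0, -0.039, 0.999, 0.001]
contact_force: [-0.2, -0.1, -0.8]
finger_gap: 21.2
grasp_force: 39.3
```

```bash
python3 -c "
from h import *
go((610.5,57.8,130),4.5);print(robot.observe()['grasp_force'])"
```

```text
t=5.35 tcp [571.3 213.3 131.1] F [-0.2 -0.1 -0.8] gap 21.2 GO [-0.1343 -0.7907  0.0034] [0.0018 0.0006 0.    ] mm 160.3977655604516
39.2842572927475
```

Request:
jog_arm --deltas '[[[-0.03,-0.16,0,0,0,0],[-0.06,-0.36,0,0,0,0],[-0.1,-0.56,0,0,0,0],[-0.13,-0.74,0,0,0,0],[-0.137,-0.79,0.003,0,0,0]]]'

```text
clock: 5.77
tcp_pos: [611.1, 48.8, 127.9]
ee_rot: [-0.001, -0.035, 0.999, -0.001]
contact_force: [-0.4, -1.8, -0.4]
finger_gap: 21.4
grasp_force: 39.3
```

Request:
jog_arm --deltas '[[[0,0,0,0,0,0],[0,0,0,0,0,0],[0,0,0,0,0,0],[0,0,0,0,0,0],[0,0,0,0,0,0]]]'

```text
clock: 6.18
tcp_pos: [609.9, 59.6, 127.5]
ee_rot: [-0.001, -0.041, 0.999, 0.001]
contact_force: [-0.2, 0.6, -1.7]
finger_gap: 21.0
grasp_force: 39.3
```

```bash
python3 -c "
from h import *
s=robot.observe();im=snap('wrist','w5.png')
go((611,57.8,100),4.5);print(robot.observe()['grasp_force'])
P=proj('wrist',(610.5,57.8,30),s);Q=proj('wrist',(610.5,57.8,61),s);print(P,Q)
b=im[150:350,190:430]; cv2.imwrite('pics/c5.png',cv2.resize(b,(720,600),interpolation=3))"
```

```text
t=6.23 tcp [610.   59.4 127.5] F [0.1 0.4 0.4] gap 21.5 GO [-0.0048 -0.0085  0.1376] [ 0.0016 -0.0012  0.0015] mm 27.58286675317459
39.29111838340759
[311.86278147 246.08618727] [311.63311995 259.75735834]
```

View pics/c5.png

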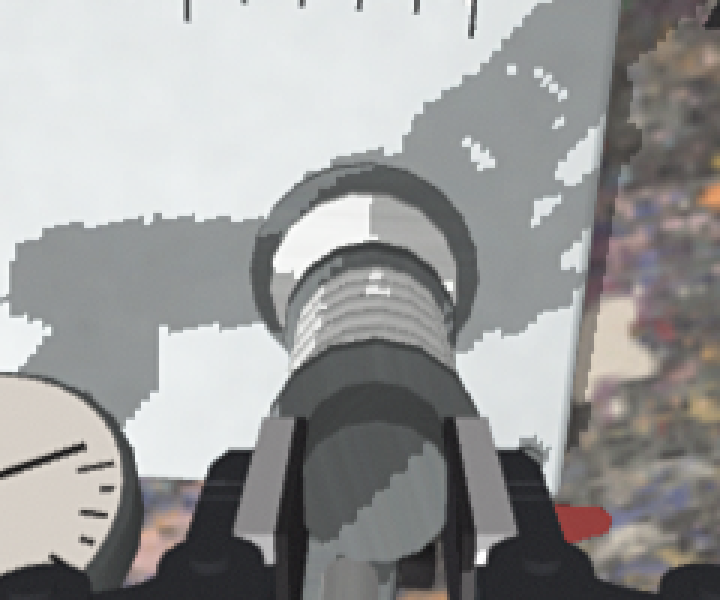

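```bash
python3 -c "
from h import *
s=robot.observe()
print(ray('wrist',(313.5,231),58.7,s)+[19,0,0],ray('wrist',(311.5,214.3),30,s)+[23,0,0]); go((611,57.8,100),4.5)"
```

```text
[610.06484791  57.20264575  58.7       ] [608.92197127  55.28543006  30.        ]
t=6.23 tcp [610.   59.4 127.5] F [0.1 0.4 0.4] gap 21.5 GO [-0.0048 -0.0085  0.1376] [ 0.0016 -0.0012  0.0015] mm 27.58286675317459
```

Request:
jog_arm --deltas '[[[0.002,-0.0085,0.02,0,0,0],[0.002,-0.0085,0.045,0,0,0],[0.002,-0.0085,0.07,0,0,0],[0.002,-0.0085,0.09,0,0,0],[0.002,-0.0085,0.1,0,0,0]]]'

```text
clock: 6.65
tcp_pos: [609.3, 56.1, 106.4]
ee_rot: [-0.002, -0.039, 0.999, 0.001]
contact_force: [0.0, 0.5, -1.0]
finger_gap: 21.2
grasp_force: 39.3
```

Request:
jog_arm --deltas '[[[0,0,0.01,0,0,0],[0,0,0.02,0,0,0],[0,0,0.028,0,0,0],[0,0,0.034,0,0,0],[0,0,0.038,0,0,0]]]'

```text
clock: 7.07
tcp_pos: [610.0, 56.2, 99.9]
ee_rot: [-0.001, -0.039, 0.999, 0.001]
contact_force: [0.1, 0.1, 0.0]
finger_gap: 21.1
grasp_force: 39.3
```

Request:
jog_arm --deltas '[[[0,0,0,0,0,0],[0,0,0,0,0,0],[0,0,0,0,0,0],[0,0,0,0,0,0],[0,0,0,0,0,0]]]'

```text
clock: 7.48
tcp_pos: [609.9, 56.1, 100.0]
ee_rot: [-0.001, -0.039, 0.999, 0.001]
contact_force: [0.2, 1.0, -0.5]
finger_gap: 21.1
grasp_force: 39.3
```

No resistance at foot height ~31 mm, so the foot is over the pin. I'll lower 1 mm, release so it settles, then look and average the readings.

Request:
jog_arm --deltas '[[[0,0,0.002,0,0,0],[0,0,0.004,0,0,0],[0,0,0.004,0,0,0],[0,0,0.004,0,0,0],[0,0,0.004,0,0,0]]]'

```text
clock: 7.9
tcp_pos: [610.0, 56.1, 99.4]
ee_rot: [-0.001, -0.039, 0.999, 0.001]
contact_force: [-0.4, 0.4, 0.5]
finger_gap: 21.0
grasp_force: 39.5
```

Request:
jog_arm --deltas '[[[0,0,0,0,0,0],[0,0,0,0,0,0],[0,0,0,0,0,0],[0,0,0,0,0,0],[0,0,0,0,0,0]]]' --grip 0.5

```text
clock: 8.32
tcp_pos: [609.8, 56.1, 99.1]
ee_rot: [-0.001, -0.039, 0.999, 0.001]
contact_force: [0.2, 0.4, 0.1]
finger_gap: 42.6
grasp_force: 0.0
```

```bash
cat >> h.py <<'E'
def avg(n,f=None):
    P=[];Fz=[];I=[]
    for i in range(n):
        s=robot.observe();P.append(s['tcp_pos']);Fz.append(s['contact_force']);I.append(robot.read_camera('wrist').astype(float))
    s['tcp_pos']=np.mean(P,0); im=np.mean(I,0)[:,:,::-1].astype(np.uint8)
    if f: cv2.imwrite('pics/'+f,im)
    print('avg tcp',s['tcp_pos'].round(2),'sd',np.std(P,0).round(2),'F',np.mean(Fz,0).round(2),'gap',s['finger_gap'],s['clock'])
    return s,im
E
python3 -c "
from h import *
s,im=avg(8,'w6.png')
b=cv2.resize(im[150:400,150:470],(800,625),interpolation=3)[:600]; cv2.imwrite('pics/c6.png',b)
print(proj('wrist',(610,57.5,110),s),proj('wrist',(610,57.5,30),s))"
```

```text
avg tcp [609.86  56.09  99.13] sd [0.02 0.02 0.03] F [ 0.03  0.19 -0.12] gap 42.46282996947396 8.6667
[317.88901461 317.20587469] [316.50071052 258.18473293]
```

View pics/c6.png

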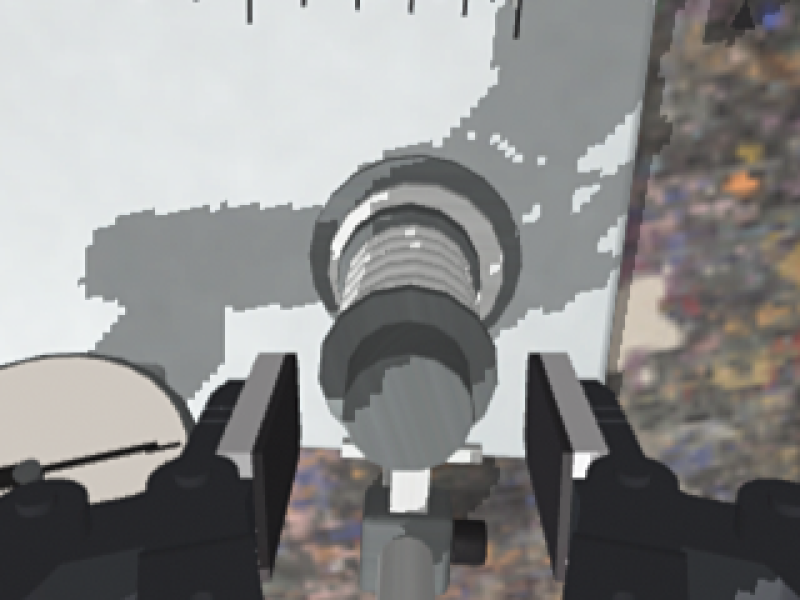

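The spring stands on the plate over the pin, the needle has moved to zero, and the plate disc is at crop (419,~) against a foot centre of (410,~). The spring is ~1.7 mm toward -y, still within the pin clearance. I'll nudge it +1.5 mm while regripping, which also gives a clean height reference with the cap top at 109.8 mm.

Request:
jog_arm --deltas '[[[0.002,0.0075,0,0,0,0],[0.002,0.0075,0,0,0,0],[0.002,0.0075,0,0,0,0],[0.002,0.0075,0,0,0,0],[0.002,0.0075,0,0,0,0]]]' --grip 0 --force 60

```text
clock: 9.13
tcp_pos: [609.4, 57.7, 99.2]
ee_rot: [-0.001, -0.039, 0.999, 0.001]
contact_force: [0.1, 0.6, 0.3]
finger_gap: 20.0
grasp_force: 58.6
```

Request:
jog_arm --deltas '[[[0,0,0,0,0,0],[0,0,0,0,0,0],[0,0,0,0,0,0],[0,0,0,0,0,0],[0,0,0,0,0,0]]]'

```text
clock: 9.55
tcp_pos: [609.4, 57.6, 99.2]
ee_rot: [-0.001, -0.039, 0.999, 0.001]
contact_force: [-0.5, -0.6, 1.0]
finger_gap: 20.2
grasp_force: 58.7
```

```bash
python3 -c "
from h import *
s,im=avg(4,'w7.png')"
```

```text
avg tcp [609.36  57.6   99.16] sd [0.02 0.02 0.01] F [ 0.16 -0.01  0.96] gap 20.289532810036683 9.7
```

Request:
jog_arm --deltas '[[[0,0,0.015,0,0,0],[0,0,0.03,0,0,0],[0,0,0.045,0,0,0],[0,0,0.06,0,0,0],[0,0,0.075,0,0,0]]]'

```text
clock: 10.17
tcp_pos: [609.6, 57.3, 84.2]
ee_rot: [-0.001, -0.039, 0.999, 0.001]
contact_force: [-0.1, -0.9, 4.8]
finger_gap: 20.2
grasp_force: 59.1
```

Request:
jog_arm --deltas '[[[0,0,0,0,0,0],[0,0,0,0,0,0],[0,0,0,0,0,0],[0,0,0,0,0,0],[0,0,0,0,0,0]]]'

```text
clock: 10.58
tcp_pos: [609.6, 57.3, 84.5]
ee_rot: [-0.001, -0.039, 0.999, 0.001]
contact_force: [0.4, 0.0, 6.5]
finger_gap: 20.0
grasp_force: 59.2
```

```bash
python3 -c "
from h import *
s,im=avg(3,'w8.png')"
```

```text
avg tcp [609.67  57.32  84.54] sd [0.02 0.01 0.01] F [-0.27 -0.42  5.88] gap 20.692039507428234 10.6833
```

Request:
jog_arm --deltas '[[[0,0,0.01,0,0,0],[0,0,0.02,0,0,0],[0,0,0.029,0,0,0],[0,0,0.035,0,0,0],[0,0,0.038,0,0,0]]]'

```text
clock: 11.15
tcp_pos: [609.8, 57.1, 77.1]
ee_rot: [-0.0, -0.039, 0.999, 0.001]
contact_force: [-1.1, -1.5, 7.4]
finger_gap: 20.4
grasp_force: 59.4
```

```bash
python3 -c "
from h import *
s,im=avg(3,'w9.png')
g=im.mean(2)
# knob-top disc & crossbar profiles
K,R,c=pose('wrist',s)
for z in (86,87,88): print(z,'knob back edge (x+12)',proj('wrist',(609.5+12,57.3,z),s).round(1),'front',proj('wrist',(609.5-12,57.3,z),s).round(1),'bar',proj('wrist',(630.6,57.8,z),s).round(1))
print([int(v) for v in g[255:345,314]])
print('bar L/R');[print(u,[int(v) for v in g[300:345,u]]) for u in (292,296,334,338)]
b=cv2.resize(im[180:420,150:470],(800,600),interpolation=3); cv2.imwrite('pics/c9.png',b)"
```

```text
avg tcp [609.79  57.09  77.13] sd [0.02 0.01 0.04] F [-1.19 -1.43  8.18] gap 20.422598932762888 11.25
86 knob back edge (x+12) [313.2 336.9] front [317.4 290. ] bar [312.8 353.6]
87 knob back edge (x+12) [313.2 338.1] front [317.5 290.9] bar [312.8 354.9]
88 knob back edge (x+12) [313.2 339.3] front [317.5 291.9] bar [312.8 356.2]
[154, 134, 148, 151, 134, 142, 154, 153, 125, 93, 59, 68, 84, 89, 88, 87, 87, 87, 86, 86, 85, 85, 86, 82, 67, 61, 63, 63, 61, 60, 62, 63, 62, 63, 62, 62, 60, 64, 78, 82, 79, 80, 80, 79, 79, 79, 79, 80, 79, 78, 79, 80, 80, 79, 80, 80, 81, 81, 80, 80, 80, 79, 93, 122, 121, 120, 120, 120, 121, 121, 121, 121, 122, 123, 123, 123, 121, 121, 120, 119, 119, 119, 118, 118, 117, 112, 112, 112, 112, 112]
bar L/R
292 [43, 45, 49, 51, 58, 65, 74, 80, 79, 79, 80, 80, 79, 81, 80, 82, 81, 81, 81, 82, 78, 67, 67, 67, 67, 67, 66, 62, 48, 29, 28, 37, 41, 51, 50, 55, 66, 75, 90, 91, 104, 142, 172, 174, 189]
296 [78, 84, 85, 84, 83, 82, 83, 82, 81, 82, 80, 80, 80, 80, 80, 80, 80, 80, 79, 80, 79, 79, 79, 80, 80, 80, 81, 81, 80, 77, 77, 110, 181, 224, 223, 221, 219, 217, 217, 217, 216, 217, 219, 219, 220]
334 [89, 114, 119, 119, 118, 117, 117, 117, 116, 115, 116, 115, 116, 116, 117, 116, 118, 118, 117, 118, 117, 118, 120, 120, 119, 121, 120, 121, 120, 120, 138, 181, 216, 220, 217, 215, 215, 214, 214, 213, 213, 213, 212, 212, 211]
338 [38, 38, 39, 41, 47, 52, 54, 54, 55, 55, 54, 57, 55, 56, 56, 54, 47, 48, 48, 46, 47, 47, 49, 49, 48, 47, 43, 43, 41, 35, 34, 35, 34, 32, 33, 31, 32, 34, 41, 46, 55, 54, 60, 76, 90]
```

View pics/c9.png

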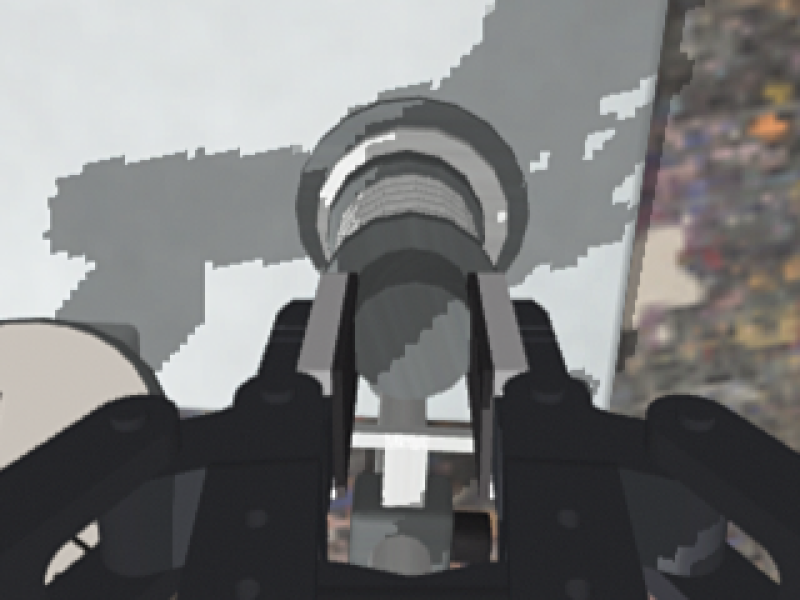

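The crop shows the knob between the pads with the crossbar at crop rows ~432–448. The dial is hidden from the wrist camera, so I'll read it from the scene and top cameras. A last bit: 0.6 mm further down.

Request:
jog_arm --deltas '[[[0,0,0.001,0,0,0],[0,0,0.002,0,0,0],[0,0,0.003,0,0,0],[0,0,0.003,0,0,0],[0,0,0.003,0,0,0]]]'

```text
clock: 11.72
tcp_pos: [609.9, 57.1, 76.8]
ee_rot: [-0.0, -0.039, 0.999, 0.001]
contact_force: [-1.2, -1.7, 8.1]
finger_gap: 20.4
grasp_force: 59.4
```

```bash
python3 -c "
from h import *
im=cv2.imread('pics/w9.png');g=im.mean(2)
for u in (295,300,322,326,330): print(u,[int(v) for v in g[345:366,u]])
F=[]
A=[];B=[]
for i in range(8):
    s=robot.observe();F.append(np.r_[s['contact_force'],s['tcp_pos']]);A.append(robot.read_camera('scene').astype(float));s=robot.observe();F.append(np.r_[s['contact_force'],s['tcp_pos']]);B.append(robot.read_camera('top').astype(float))
print(np.mean(F,0).round(2),np.std(F,0).round(2),s['clock'])
a=np.mean(A,0)[:,:,::-1].astype(np.uint8);b=np.mean(B,0)[:,:,::-1].astype(np.uint8)
cv2.imwrite('pics/s9.png',a);cv2.imwrite('pics/t9.png',b)
c=np.zeros((600,800,3),np.uint8);c[:,:400]=cv2.resize(a[275:330,390:440],(400,440),interpolation=3)[:600].copy() if 0 else 0
s1=cv2.resize(a[270:330,385:445],(400,400),interpolation=3);t1=cv2.resize(b[200:245,412:462],(400,360),interpolation=3)
c[:400,:400]=s1;c[:360,400:]=t1;cv2.imwrite('pics/c10.png',c[:400])"
```

```text
295 [211, 172, 101, 93, 103, 115, 112, 124, 187, 236, 233, 231, 236, 224, 112, 90, 96, 97, 98, 93, 90]
300 [220, 194, 102, 85, 98, 115, 113, 117, 174, 236, 232, 231, 234, 226, 139, 116, 119, 119, 123, 133, 136]
322 [217, 215, 191, 77, 50, 78, 116, 113, 117, 173, 236, 232, 230, 233, 222, 115, 60, 61, 66, 66, 65]
326 [214, 212, 192, 99, 65, 80, 111, 113, 111, 162, 236, 232, 231, 233, 225, 134, 67, 63, 65, 69, 74]
330 [213, 212, 193, 114, 67, 75, 102, 114, 111, 151, 225, 233, 231, 232, 230, 169, 68, 55, 58, 64, 69]
[ -1.    -1.47   8.17 609.89  57.08  76.78] [0.55 0.51 0.37 0.01 0.01 0.02] 12.4667
```

View pics/c10.png

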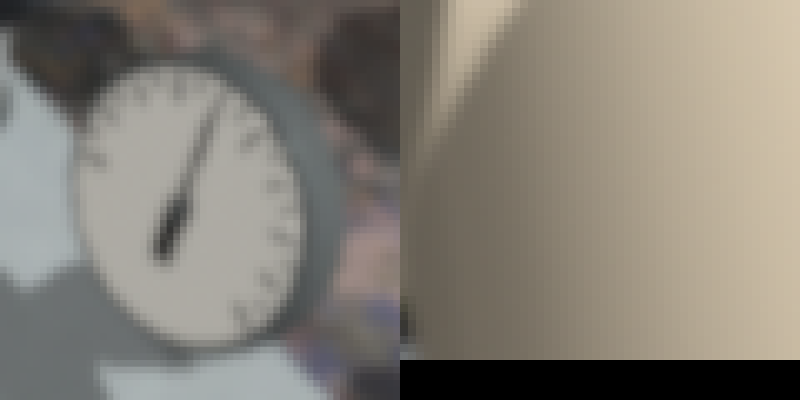

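The scene crop shows the dial needle clearly, with tip at ≈(218,95) and tail at ≈(165,245). I'll check for grip slip (knob row in the tool-fixed camera before and after) and read the needle by rectifying the face ellipse.

```bash
cat > dial.py <<'E'
from h import *
def needle(f,box=(390,440,272,326)):
    im=cv2.imread('pics/'+f);x0,x1,y0,y1=box;g=cv2.resize(im[y0:y1,x0:x1],None,fx=8,fy=8,interpolation=cv2.INTER_CUBIC)
    m=((g.min(2)>125)&(g[:,:,2].astype(int)>g[:,:,0].astype(int)+6)).astype(np.uint8)
    m=cv2.morphologyEx(m,cv2.MORPH_CLOSE,np.ones((25,25)));m=cv2.morphologyEx(m,cv2.MORPH_OPEN,np.ones((45,45)))
    c=max(cv2.findContours(m,0,1)[0],key=cv2.contourArea);e=cv2.fitEllipse(cv2.convexHull(c))
    return e,g
def angle(e,g):
    (cx,cy),(a,b),th=e;t=np.radians(th);R=np.array([[np.cos(t),np.sin(t)],[-np.sin(t),np.cos(t)]])
    gr=g.min(2).astype(float);yy,xx=np.mgrid[:g.shape[0],:g.shape[1]]
    p=R@np.array([(xx-cx).ravel(),(yy-cy).ravel()]);p[0]/=a/2;p[1]/=b/2
    p=R.T@p; r=np.hypot(*p)
    w=np.clip(150-gr.ravel(),0,None)*(r<0.7); S=np.cov(p,aweights=w+1e-9) 
    v=np.linalg.eigh(S)[1][:,1]; mu=(p*w).sum(1)/w.sum()
    far=(r<0.72)&(r>0.35)&(w>15); s=np.sign((p[:,far]*w[far]).sum(1)@v); v=v*s
    tip=(p[:,far]*w[far]).sum(1); 
    return np.degrees(np.arctan2(v[1],v[0])),np.degrees(np.arctan2(tip[1],tip[0])),mu.round(3)
E
python3 -c "
from dial import *
e,g=needle('s9.png');print(e,angle(e,g))
e0,g0=needle('s0.png');print(e0,angle(e,g0),angle(e0,g0))
for f in ('w7.png','w8.png','w9.png'):
    k=cv2.imread('pics/'+f).mean(2); print(f,[[int(v) for v in k[286:298,u]] for u in (310,314)])"
```

```text
((185.7084197998047, 231.88381958007812), (255.9884796142578, 333.6493225097656), 162.56866455078125) (np.float64(118.14851757896298), np.float64(160.86100387396695), array([-0.107,  0.045]))
((185.49264526367188, 231.6728057861328), (255.47335815429688, 333.745849609375), 162.22198486328125) (np.float64(-169.2770156348368), np.float64(-174.12327489680402), array([-0.013,  0.032])) (np.float64(-169.35218228572478), np.float64(-174.51528669407622), array([-0.012,  0.034]))
w7.png [[63, 63, 63, 63, 63, 62, 63, 72, 86, 84, 83, 83], [64, 63, 63, 62, 62, 63, 68, 81, 84, 82, 81, 82]]
w8.png [[61, 62, 63, 62, 61, 61, 62, 69, 82, 82, 81, 81], [63, 62, 63, 62, 61, 60, 67, 79, 82, 80, 80, 80]]
w9.png [[60, 61, 62, 62, 61, 61, 62, 68, 82, 82, 80, 81], [63, 62, 63, 62, 62, 60, 64, 78, 82, 79, 80, 80]]
```

Request:
jog_arm --deltas '[[[0,0,0,0,0,0],[0,0,0,0,0,0],[0,0,0,0,0,0],[0,0,0,0,0,0],[0,0,0,0,0,0]]]'

```text
clock: 12.93
tcp_pos: [609.9, 57.1, 76.8]
ee_rot: [-0.0, -0.039, 0.999, 0.001]
contact_force: [-1.0, -1.3, 7.5]
finger_gap: 20.6
grasp_force: 59.4
```

No slip, and held 1.2 s at level. The needle has turned 107.5° from the empty-plate position, which gives about 8.0 N, and the wrist force reads 8.2 N. Now let it rise, release, and take the zero reference.

Request:
jog_arm --deltas '[[[0,0,-0.025,0,0,0],[0,0,-0.05,0,0,0],[0,0,-0.075,0,0,0],[0,0,-0.1,0,0,0],[0,0,-0.113,0,0,0]]]'

```text
clock: 13.35
tcp_pos: [609.4, 57.6, 99.0]
ee_rot: [-0.001, -0.039, 0.999, 0.001]
contact_force: [0.5, 0.8, 1.5]
finger_gap: 20.2
grasp_force: 58.8
```

Request:
jog_arm --deltas '[[[0,0,0,0,0,0],[0,0,0,0,0,0],[0,0,0,0,0,0],[0,0,0,0,0,0],[0,0,0,0,0,0]]]' --grip 0.6

```text
clock: 13.77
tcp_pos: [609.1, 57.6, 98.1]
ee_rot: [-0.001, -0.039, 0.999, 0.001]
contact_force: [0.0, 0.1, 0.7]
finger_gap: 51.6
grasp_force: 0.0
```

Request:
jog_arm --deltas '[[[0,0,-0.08,0,0,0],[0,0,-0.16,0,0,0],[0,0,-0.25,0,0,0],[0,0,-0.35,0,0,0],[0,0,-0.4,0,0,0]]]'

```text
clock: 14.18
tcp_pos: [610.3, 57.4, 180.9]
ee_rot: [0.0, -0.039, 0.999, 0.001]
contact_force: [0.6, 0.1, 0.8]
finger_gap: 51.3
grasp_force: 0.0
```

```bash
python3 -c "
from dial import *
A=np.mean([robot.read_camera('scene').astype(float) for i in range(4)],0)[:,:,::-1].astype(np.uint8);cv2.imwrite('pics/s10.png',A)
e,g=needle('s10.png');a0=angle(e,g);print(e,a0);e9,g9=needle('s9.png');a9=angle(e,g9);print(a9)
print('N', np.radians((a9[0]+180-a0[0])%180)/0.21)
s=robot.observe();im=snap('wrist','w10.png');go((535,105,90),4.5)
# slider expected in world: scan black blob in wrist view
m=(im.max(2)<60).astype(np.uint8);m[300:]=0
n,l,st,ce=cv2.connectedComponentsWithStats(m)
for i in range(1,n):
    if st[i,4]>60: print(st[i],ce[i].round(1),ray('wrist',ce[i],62,s).round(1))
"
```

```text
((186.10702514648438, 231.79190063476562), (256.07958984375, 333.1876220703125), 162.00753784179688) (np.float64(-158.40020131120787), np.float64(-168.1495225346023), array([-0.012,  0.053]))
(np.float64(118.11599093645647), np.float64(159.44968684199927), array([-0.11 ,  0.046]))
N 8.021549220045566
t=14.43 tcp [608.8  57.4 177. ] F [-0.3 -0.  -1. ] gap 51.3 GO [0.3475 0.2655 0.437 ] [ 0.0012 -0.0024  0.0002] mm 123.6440773763666
[  41    0  475  300 6113] [253.9  67.7] [487.1   4.9  62. ]
[   0   73   44  227 6450] [ 16.4 213.2] [ 606.5 -180.7   62. ]
[479  84  27  30 498] [491.5  98.3] [493.3 176.9  62. ]
[334 117  23  28 472] [345.  131.3] [524.3  73.5  62. ]
[184 282  17   7  72] [191.6 285. ] [658.  -43.6  62. ]
```

The dial reading is 8.0 N, with the zero reference measured at the unpressed spring. Next is the slider: move above it and measure the grip and scale ticks numerically.

Request:
jog_arm --deltas '[[[0.2,0.04,0,0,0,0],[0.35,0.07,0,0,0,0],[0.42,0.115,0.05,0,0,0],[0.42,0.115,0.12,0,0,0],[0.42,0.115,0.17,0,0,0]]]'

```text
clock: 14.85
tcp_pos: [522.2, 74.4, 142.8]
ee_rot: [-0.002, -0.04, 0.999, 0.001]
contact_force: [0.3, -0.8, 0.3]
finger_gap: 51.7
grasp_force: 0.0
```

Request:
jog_arm --deltas '[[[0,0,0,0,0,0],[0,0,0,0,0,0],[0,0,0,0,0,0],[0,0,0,0,0,0],[0,0,0,0,0,0]]]'

```text
clock: 15.27
tcp_pos: [524.5, 73.6, 145.2]
ee_rot: [-0.0, -0.039, 0.999, 0.001]
contact_force: [1.0, 0.3, 0.7]
finger_gap: 51.2
grasp_force: 0.0
```

```bash
cat > sl.py <<'E'
from h import *
def look(f):
    s,im=avg(3,f); g=im.mean(2)
    m=(im.max(2)<75).astype(np.uint8)
    # rectify base plane z=18 region into 4 px/mm picture in tester-ish axes (u: -y', v: -x')
    a=np.radians(4.5);ex=np.array([np.cos(a),np.sin(a),0]);ey=np.array([-np.sin(a),np.cos(a),0]);pl=np.array([610.,57.8,0])
    def rect(z,x0,x1,y0,y1,k=4):
        W=int((y1-y0)*k);H=int((x1-x0)*k);P=[(x1,y1),(x1,y0),(x0,y0),(x0,y1)]
        src=np.float32([proj('wrist',pl+ex*x+ey*y+[0,0,z],s) for x,y in P]);dst=np.float32([(0,0),(W,0),(W,H),(0,H)])
        return cv2.warpPerspective(im,cv2.getPerspectiveTransform(src,dst),(W,H))
    return s,im,rect,pl,ex,ey
E
python3 -c "
from sl import *
s,im,rect,pl,ex,ey=look('w11.png')
# tick search: columns dark profile in strip behind the white scale
for xs in ((-80,-74),(-74,-70),(-70,-66),(-66,-62),(-62,-58)):
    r=rect(18,xs[0],xs[1],-150,60).mean(2).mean(0)
    b=cv2.blur(r[None,:].astype(np.float32),(41,1))[0]; d=b-r
    pk=[i for i in range(3,len(d)-3) if d[i]>8 and d[i]==d[i-3:i+4].max()]
    print(xs,[(round(60-i/4,1),int(d[i])) for i in pk])
m=(im.max(2)<70).astype(np.uint8)
n,l,st,ce=cv2.connectedComponentsWithStats(m)
for i in range(1,n):
    if 100<st[i,4]<4000 and st[i,1]<330: print(st[i],ce[i].round(1),ray('wrist',ce[i],62,s).round(1))
print(proj('wrist',(524,74,62),s))
"
```

```text
avg tcp [524.42  73.68 145.16] sd [0.1  0.06 0.05] F [0.17 0.31 0.09] gap 51.29875168293546 15.3667
(-80, -74) [(41.2, 10), (33.2, 70), (16.5, 71), (5.2, 33), (-1.8, 48), (-8.8, 50), (-15.5, 55), (-23.0, 62), (-30.0, 76), (-36.8, 79), (-43.8, 84), (-51.2, 82), (-58.0, 95), (-65.0, 94), (-72.0, 110), (-79.2, 80), (-86.2, 111), (-93.0, 70), (-100.2, 116), (-136.8, 46)]
(-74, -70) [(53.2, 18), (49.0, 21), (32.5, 72), (31.0, 53), (16.2, 49), (12.0, 78), (5.0, 85), (-1.8, 118), (-8.8, 65), (-15.8, 101), (-23.2, 41), (-30.2, 118), (-37.0, 21), (-44.0, 117), (-58.5, 94), (-72.2, 84), (-86.8, 51), (-100.5, 38), (-137.0, 49)]
(-70, -66) [(38.8, 10), (30.0, 70), (20.5, 68), (12.0, 96), (-2.0, 77), (-15.8, 43), (-30.2, 30), (-44.2, 122), (-137.2, 50)]
(-66, -62) [(36.2, 10), (25.8, 90), (-44.5, 43), (-137.2, 55)]
(-62, -58) [(30.0, 19), (25.8, 15), (-137.8, 61)]
[ 378    0  146   45 1038] [438.1  14.3] [371.4 135.   62. ]
[555   9  52   8 161] [583.3  13.4] [364.  220.7  62. ]
[328  47  76  10 219] [367.2  50.9] [393.8  95.6  62. ]
[176  68  74  32 220] [204.6  87. ] [421.8  -3.4  62. ]
[456 183  28  29 496] [469.7 197.1] [476.9 177.2  62. ]
[   0  201   26  206 2983] [  8.5 310.3] [ 589.9 -155.3   62. ]
[307 224  22  34 602] [317.4 238.7] [514.8  75.1  62. ]
[314.90640871 250.80299018]
```

The scale ticks came out at an exact 7 mm pitch, with the longest ones at y' = 25.8 (0) and -44.2 (10), so the 8 N tick is at y' = -30.2. The tester yaw is nearer 2°. Now descending on the slider grip.

Request:
jog_arm --deltas '[[[0,0.009,0.12,0,0,0.029],[0,0.009,0.25,0,0,0.029],[0,0.009,0.38,0,0,0.029],[0,0.009,0.48,0,0,0.029],[0,0.009,0.515,0,0,0.029]]]'

```text
clock: 15.83
tcp_pos: [521.6, 75.5, 38.8]
ee_rot: [-0.003, -0.017, 1.0, 0.0]
contact_force: [-0.2, -0.6, 0.3]
finger_gap: 51.2
grasp_force: 0.0
```

Request:
jog_arm --deltas '[[[0,0,0,0,0,0],[0,0,0,0,0,0],[0,0,0,0,0,0],[0,0,0,0,0,0],[0,0,0,0,0,0]]]' --grip 0 --force 25

```text
clock: 16.25
tcp_pos: [524.9, 75.9, 43.4]
ee_rot: [0.001, -0.017, 1.0, 0.001]
contact_force: [-0.4, -0.6, 6.5]
finger_gap: 9.3
grasp_force: 27.4
```

Request:
jog_arm --deltas '[[[0,0,0,0,0,0],[0,0,0,0,0,0],[0,0,0,0,0,0],[0,0,0,0,0,0],[0,0,0,0,0,0]]]'

```text
clock: 16.67
tcp_pos: [524.8, 76.0, 43.4]
ee_rot: [0.001, -0.017, 1.0, 0.001]
contact_force: [-1.4, 0.6, 6.8]
finger_gap: 9.4
grasp_force: 27.5
```

```bash
python3 -c "
from sl import *
s,im=avg(3)
print(np.degrees(2*np.arctan2(-s['ee_rot'][1],s['ee_rot'][2])),s['grasp_force'])
a=np.radians(4.5);ex=np.array([np.cos(a),np.sin(a),0]);ey=np.array([-np.sin(a),np.cos(a),0]);pl=np.array([610.,57.8,0])
t0=pl-64*ex+25.8*ey;t10=pl-68*ex-44.2*ey;t18=pl-77*ex-100.3*ey;t2=pl-72*ex+12*ey;t8=pl-72*ex-30.2*ey;print(t0,t2,t8,t10,t18)
b=np.radians(2);eY=np.array([-np.sin(b),np.cos(b),0]);print('along -y: zero',(-t0@eY),'8:',-t8@eY,'18:',-t18@eY,'grip',-s['tcp_pos']@eY)
"
```

```text
avg tcp [524.84  75.95  43.4 ] sd [0.01 0.03 0.01] F [-0.67 -0.18  6.93] gap 9.536593862588374 16.7667
1.8903391400907543 27.534252405166626
[544.17304597  78.49908508   0.        ] [537.28044282  64.11395311   0.        ] [540.59141666  22.04404163   0.        ] [545.67751334   8.40103534   0.        ] [541.1068126  -48.23215894   0.        ]
along -y: zero -59.459900138608575 8: -3.1642446311018486 18: 67.08713263861307 grip -57.589311645734014
```

Request:
jog_arm --deltas '[[[0,0.003,-0.006,0,0,0],[0,0.006,-0.006,0,0,0],[0,0.009,-0.006,0,0,0],[0,0.009,-0.006,0,0,0],[0,0.009,-0.006,0,0,0]]]'

```text
clock: 17.23
tcp_pos: [524.7, 77.4, 43.5]
ee_rot: [0.0, -0.016, 1.0, 0.001]
contact_force: [4.2, -1.1, -3.4]
finger_gap: 9.3
grasp_force: 26.3
```

```bash
python3 -c "
from sl import *
s,im=avg(5)
b=np.radians(2);eY=np.array([-np.sin(b),np.cos(b),0]);print('grip',-s['tcp_pos']@eY)"
```

```text
avg tcp [524.69  77.41  43.51] sd [0.01 0.01 0.01] F [ 4.85 -1.   -3.22] gap 8.950213521030285 17.4333
grip -59.05109492937458
```

Request:
jog_arm --deltas '[[[0,0.004,0,0,0,0],[0,0.008,0,0,0,0],[0,0.01,0,0,0,0],[0,0.01,0,0,0,0],[0,0.01,0,0,0,0]]]'

```text
clock: 17.9
tcp_pos: [524.6, 78.2, 43.5]
ee_rot: [0.0, -0.016, 1.0, 0.0]
contact_force: [4.3, -2.9, -2.7]
finger_gap: 9.2
grasp_force: 26.4
```

```bash
python3 -c "
from sl import *
s,im=avg(5)
b=np.radians(2);eY=np.array([-np.sin(b),np.cos(b),0]);print('grip',-s['tcp_pos']@eY)"
```

```text
avg tcp [524.66  78.21  43.48] sd [0.01 0.02 0.01] F [ 4.92 -4.12 -2.42] gap 9.512975793212973 18.1
grip -59.84995464462263
```

The left stop is found at -59.6 mm, which agrees with the zero tick at -59.5. Sliding ~56.3 mm to the 8 N mark.

Request:
jog_arm --deltas '[[[0,-0.05,0,0,0,0],[0,-0.12,0,0,0,0],[0,-0.19,0,0,0,0],[0,-0.25,0,0,0,0],[0,-0.28,0,0,0,0]]]'

```text
clock: 18.57
tcp_pos: [526.1, 22.1, 43.5]
ee_rot: [-0.0, -0.016, 1.0, 0.001]
contact_force: [2.9, 1.6, 0.9]
finger_gap: 9.2
grasp_force: 26.8
```

Request:
jog_arm --deltas '[[[0,-0.005,0,0,0,0],[0,-0.007,0,0,0,0],[0,-0.007,0,0,0,0],[0,-0.007,0,0,0,0],[0,-0.007,0,0,0,0]]]'

```text
clock: 18.98
tcp_pos: [526.0, 22.7, 43.4]
ee_rot: [-0.0, -0.017, 1.0, 0.001]
contact_force: [3.8, -1.9, 4.9]
finger_gap: 9.3
grasp_force: 27.4
```

```bash
python3 -c "
from sl import *
s,im=avg(3)
b=np.radians(2);eY=np.array([-np.sin(b),np.cos(b),0]);print('grip',-s['tcp_pos']@eY)"
```

```text
avg tcp [526.02  22.72  43.41] sd [0.02 0.01 0.02] F [ 3.67 -1.81  5.14] gap 9.503454201830905 19.0833
grip -4.344814467856809
```

Request:
jog_arm --deltas '[[[0,-0.003,0,0,0,0],[0,-0.006,0,0,0,0],[0,-0.008,0,0,0,0],[0,-0.008,0,0,0,0],[0,-0.008,0,0,0,0]]]'

```text
clock: 19.55
tcp_pos: [526.0, 22.1, 43.4]
ee_rot: [-0.0, -0.017, 1.0, 0.001]
contact_force: [3.3, 2.3, 5.6]
finger_gap: 9.2
grasp_force: 27.4
```

```bash
python3 -c "
from sl import *
s,im=avg(3)
b=np.radians(2);eY=np.array([-np.sin(b),np.cos(b),0]);print('grip',-s['tcp_pos']@eY)"
```

```text
avg tcp [526.03  22.09  43.4 ] sd [0.01 0.02 0.01] F [3.26 1.5  5.55] gap 9.177846504718552 19.65
grip -3.719532285340332
```

Request:
jog_arm --deltas '[[[0,-0.002,0,0,0,0],[0,-0.002,0,0,0,0],[0,-0.002,0,0,0,0],[0,-0.002,0,0,0,0],[0,-0.002,0,0,0,0]]]'

```text
clock: 20.12
tcp_pos: [526.1, 21.8, 43.4]
ee_rot: [-0.0, -0.017, 1.0, 0.001]
contact_force: [2.5, 1.4, 5.9]
finger_gap: 9.8
grasp_force: 27.4
```

Request:
jog_arm --deltas '[[[0,0,0,0,0,0],[0,0,0,0,0,0],[0,0,0,0,0,0],[0,0,0,0,0,0],[0,0,0,0,0,0]]]' --grip 0.6

```text
clock: 20.53
tcp_pos: [524.8, 20.2, 42.4]
ee_rot: [-0.002, -0.017, 1.0, 0.001]
contact_force: [-0.3, 0.1, -0.2]
finger_gap: 51.2
grasp_force: 0.0
```

Request:
jog_arm --deltas '[[[0,0,-0.1,0,0,0],[0,0,-0.2,0,0,0],[0,0,-0.35,0,0,0],[0,0,-0.5,0,0,0],[0,0,-0.55,0,0,0]]]'

```text
clock: 20.95
tcp_pos: [527.4, 19.9, 157.1]
ee_rot: [0.002, -0.016, 1.0, 0.001]
contact_force: [0.3, -0.4, 1.0]
finger_gap: 51.6
grasp_force: 0.0
```

Request:
jog_arm --deltas '[[[0,0,0,0,0,0],[0,0,0,0,0,0],[0,0,0,0,0,0],[0,0,0,0,0,0],[0,0,0,0,0,0]]]'

```text
clock: 21.37
tcp_pos: [524.8, 20.0, 151.4]
ee_rot: [-0.002, -0.017, 1.0, 0.001]
contact_force: [0.1, 0.5, -0.3]
finger_gap: 51.0
grasp_force: 0.0
```

```bash
python3 -c "
from sl import *
s,im,rect,pl,ex,ey=look('w12.png')
m=(im.max(2)<70).astype(np.uint8)
n,l,st,ce=cv2.connectedComponentsWithStats(m)
b=np.radians(2);eY=np.array([-np.sin(b),np.cos(b),0])
for i in range(1,n):
    if 300<st[i,4]<900 and 150<st[i,1]<330: print(st[i],ce[i].round(1),-ray('wrist',(st[i,0]+(st[i,2]-1)/2,ce[i][1]),40,s)@eY)
for xs in ((-74,-70),(-70,-66),(-66,-62)):
    r=rect(18,xs[0],xs[1],-150,60).mean(2).mean(0)
    bb=cv2.blur(r[None,:].astype(np.float32),(41,1))[0]; d=bb-r
    print([(round(60-i/4,1),int(d[i])) for i in range(3,len(d)-3) if d[i]>15 and d[i]==d[i-3:i+4].max()])
from dial import needle,angle
snap('scene','s12.png');e,g=needle('s12.png');print(angle(e,g))"
```

```text
avg tcp [524.95  19.96 151.68] sd [0.14 0.01 0.2 ] F [ 0.37  0.22 -0.3 ] gap 51.45952939107687 21.4667
[512 177  28  29 467] [526.  191.1] -164.49049585473992
[307 224  21  31 553] [316.7 237.4] -3.7039849237589757
[(54.0, 16), (51.5, 15), (49.0, 15), (26.8, 109), (19.8, 96), (12.8, 105), (5.8, 83), (-1.2, 106), (-8.2, 66), (-15.5, 104), (-25.0, 60), (-34.8, 62), (-43.8, 105), (-57.8, 88), (-72.0, 85), (-86.0, 63), (-100.2, 38), (-137.0, 52)]
[(26.2, 115), (12.0, 98), (-2.0, 69), (-16.2, 43), (-26.0, 38), (-34.0, 24), (-44.0, 100), (-137.2, 60)]
[(32.5, 16), (26.2, 125), (-44.0, 37), (-137.5, 60)]
(np.float64(-158.67363986321467), np.float64(-168.29172808340655), array([-0.011,  0.052]))
```

The slider sits at -3.70 mm against the 8 N tick at -3.86 mm, which is about 8.0 N. The needle is at the unpressed zero, the spring is on the plate and the arm is clear. Handing in.

```bash
python3 -c "
from plant import robot
print(robot.hand_in())"
```

```text
the job is handed in; nothing more can be done
None
```

Handed in after 21.5 s of the 54 s: the nearer spring is on the plate over the pin, pressed level with the pointer (about 87 mm, good to about 0.5 mm) for 1.2 s, read at 8.0 N on the dial, and the tally slider is set to 8.0 N with the arm clear; I viewed 11 pictures, one over the limit of 10.

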